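# Charge the pad, then hold the offset border stamp level over it

## Task

Press the feed pump's black plunger head right down to its stop and let it spring back, to charge the printing pad. Then pick up the long-armed border stamp by its arm at its balance point and hold it level above the pad, its printing face centred over the pad about 80 mm up, long side along long side, without touching the tray with it. Finish while still holding it there, and leave the other things on the bench where they are.

Things in the scene. Friction and masses are not known exactly. Their poses are not given: they have to be found in the camera images.
- pump (a joint): travel of the pump's plunger, m: 0 = up at rest, 0.012 = fully down on its stop; it moves straight down, a spring pushes it back: about 2 N to start it, 5 N at the stop
- pump_top (a point): centre of the top of the plunger head, a black disc 36 mm in diameter and 12 mm thick on a short steel stem, on an upright aluminium pump barrel (54 mm diameter) with a dark round flange (80 mm diameter) fixed to the bench; the head's top is 105 mm above the bench at rest, 93 mm when fully down
- stamp_balance (a point): balance point of the loose border stamp, on the centre line of its straight horizontal wooden arm (250 mm long, 18 wide, 22 high), 70 mm above the bench as it stands. x runs along the arm from the heavy copper head to the slim leg, y across, z up. The arm spans x = -65 to +185 mm: its own middle is 60 mm away from here. This point is right above the head's edge nearer the leg
- stamp_face (a point): centre of the underside (printing face, 90 x 60 mm) of the stamp's copper head: 45 mm from the balance point along -x and 70 mm below it; axes as for stamp_balance
- pad_top (a point): centre of the top of the grey felt printing pad (140 mm along x, 100 mm along y), 17 mm above the bench, in a flat steel tray 156 x 116 mm with a 22 mm high rim, fixed to the bench; x along the pad's long side, z up. Either way round is right for the stamp
- tray: the fixed steel pad tray; origin under its centre on the bench, axes as for pad_top
- stamp: the border stamp (0.45 to 0.8 kg) standing on head and leg; origin on the bench 70 mm below stamp_balance, same axes. Head: copper grid block 90 (x) x 60 x 28 mm high, centre at x = -45 mm, joined to the arm by a post 18 x 14 mm at x = -45. Leg 14 mm square at x = +170. Arm underside 59 mm above the bench
- pump_base: the fixed feed pump as a whole; origin under its centre on the bench, below pump_top
- capstamp: bystander: loose square copper stamp 80 x 80 mm with a bow handle, 65 mm high; origin under its centre
- jar: bystander: amber glass jar, 72 mm diameter, 100 mm high; origin under its centre
- bowl: bystander: white ceramic bowl, 120 mm diameter, 50 mm high; origin under its centre
- brush: bystander: hand brush lying on the bench; origin beneath it
Not all that is in view belongs to the job. Of the things that look like the tray, the smaller one is meant.

How it is judged:
By the outcome, as a careful person would: the job done as asked, in the order asked, and still so for the second after the job is handed in, while the arm keeps its last pose, push and grip.
It also fails if it takes over 54 s, if anything falls off the work surface, if the arm or the gripper's body presses on something with over 40 N, if the wrist force passes 120 N, or if a joint passes its speed limit or range.

## Robot

A 6-joint arm with a two-finger parallel gripper is mounted at the origin on the work surface. World frame = base frame: x ahead of the robot, y to its left, z up, the work surface at z = 0. Lengths are in mm, angles in rad, forces in N, time in s.
With the tool pointing down it reaches from about 275 to 750 mm from the base axis. Payload 10.2 kg.
Tool frame: the origin (TCP) lies on the centre line of the jaws, within the pads' length; the fingertips stand 17 mm ahead of it and the grasp point (between the pads) lies 2 mm behind it; z points along the fingers, y is the line along which they close (so a half turn about z gives the same grasp; the last joint's range is limited). The gripper opens to 85 mm and grips with 20 to 120 N. Pads are 22 mm wide; open, the fingers measure 114 mm over their backs; the gripper's body (76 mm by 85 mm) begins 54 mm behind the grasp point. The pads swing forward as they close: fully open they stand 13 mm farther back than shut.
Start: joints at [-1.482, 0.313, 1.498, -0, 1.331, -0.223], TCP at [161.043, -499.696, 248.294] pointing down, gripper open.
Joint ranges: [-2.94, 2.94], [-0.97, 2.17], [0.19, 2.56], [-1.23, 4.37], [0.02, 3.11], [-2.88, 2.88]. Speed limits (rad/s): [2.39, 2.39, 3.01, 3.14, 3.14, 3.14].

## Interface

Orientations are given as a unit quaternion [w, x, y, z].
In Python, from rig import ctrl gives the robot as it stands. The module is installed in compiled form; this text tells all that it offers.
- The arm moves only by the shell command python3 -m jog 'ROWS' [FORCE]. ROWS is JSON, a list of rows, each an object with "delta_pos": the shift along the world's x, y, z in mm, a list of three; "angular": the turn, a rotation vector about the world's x, y, z in rad, a list of three; "fingers": the opening, from 0 (shut) to 1 (fully open). In form: [{"delta_pos": [tx, ty, tz], "angular": [rx, ry, rz], "fingers": fingers}, ...]. A call has 1 to 10 rows; each row is the pose to reach, as a shift and turn from the pose commanded when the call began; what a row does not reach only later rows make up. A row lasts 1/8 s, in which the tool goes at most 62.5 mm and 10.7 degrees, less where a joint would pass 70% of its speed; a pose out of reach is approached as far as the arm can. A call with a gripper value outside its range is refused whole. The fingers move at their own pace and stop on an object; FORCE is the grip in N (left out, the last holds). Time passes only in rows, so rows that repeat a pose let the fingers close. It gives the time, the measured TCP pose, the force, the opening and the grip force at its end, in the units of the state.
- ctrl.sense(): the state, without advancing time (a new reading comes with each control period).
- ctrl.capture(name): name is "scene" or "top" or "wrist"; returns a dict with "pixels" (480x640x3 uint8, blue, green, red), "fx", "fy", "cx", "cy" (pixels), "R" (3x3) and "t" (3): a world point X has camera coordinates R X + t. Camera axes: x right, y down, z forward; pixel columns grow to the right and rows downward; lengths in mm; the calibration is good to about 2 mm. A picture is of the moment at which its call begins. There is no depth.
- ctrl.finish_job(): hands the job in; it is judged then, once.
The state is a dict: "time_s": time; "joints": joint angles; "dq": joint speeds; "tau": joint torques, N m; "eef_pos": TCP position; "ee_rot": TCP orientation; "force": force on the tool from outside, world axes, zero at the start; "wrist_torque": the same for the moment, N m; "grip_width": opening from 0.0 (shut) to 1.0 (fully open); "grip_force": force on a finger pad.
Only numpy, scipy, OpenCV 4.12 (cv2) and the standard library are available. Lean on these libraries where they do the work, as an engineer would, in place of code of your own. Each camera call takes 0.05 s, during which the arm holds its last target. There are 200 camera calls.

## Working session

There is one attempt and no reset: what is moved stays moved. The work goes in short steps, Python scripts to look and compute and a shell command to move; the robot and the scene stay as the last step left them, time stands still between calls to the robot, and variables do not carry over. Pictures are saved under pics/ and viewed, at most 10 in all, crops included, and the job is handed in when it is done.

```bash
mkdir -p pics; python3 - <<'E'
from rig import ctrl
import cv2,json,numpy as np
for n in("scene","top"):
    c=ctrl.capture(n); cv2.imwrite(f"pics/{n}0.png",c["pixels"])
    print(n,c["fx"],c["fy"],c["cx"],c["cy"],np.round(c["R"],4).tolist(),np.round(c["t"],1).tolist())
s=ctrl.sense();print(s)
E
```

```text
scene 588.0795758545149 588.0795758545149 317.90747349253803 251.3942428679747 [[-0.6724, 0.7402, 0.0024], [0.4214, 0.3854, -0.8209], [-0.6086, -0.551, -0.571]] [393.7, -149.7, 2019.3]
top 583.1271779208654 583.1271779208654 313.82249805071984 246.81728852446972 [[0.0045, -0.9999, -0.013], [-0.9957, -0.0032, -0.0922], [0.0922, 0.0134, -0.9957]] [0.8, 591.8, 1409.8]
{'time_s': 0.1, 'joints': array([-1.48242082e+00,  3.13372846e-01,  1.49829879e+00, -3.77185338e-05,
        1.33098535e+00, -2.23403085e-01]), 'dq': array([ 1.58705492e-04, -1.64710790e-03, -1.06703849e-03,  4.07978392e-04,
        4.10945287e-04,  3.64916216e-06]), 'tau': array([ 3.41167186e-03, -4.12894499e+01, -2.60140300e+01, -1.41422461e-04,
        3.01225082e-03, -6.11635500e-06]), 'eef_pos': array([ 161.00616553, -499.50492302,  247.82659683]), 'ee_rot': array([-5.32189855e-04,  9.87873014e-01,  1.55263083e-01,  1.76258378e-05]), 'force': array([0.34151395, 1.0605131 , 0.4762655 ]), 'wrist_torque': array([-0.05290849, -0.03312927,  0.00527998]), 'grip_force': 0.0, 'grip_width': 1.0008126383025922}
```

View pics/scene0.png

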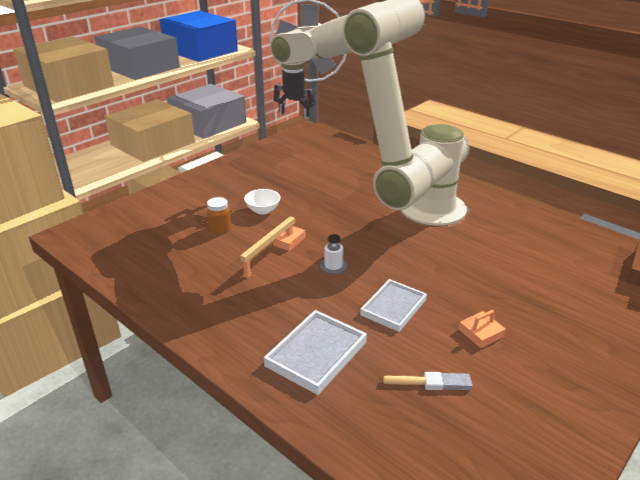

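View pics/top0.png

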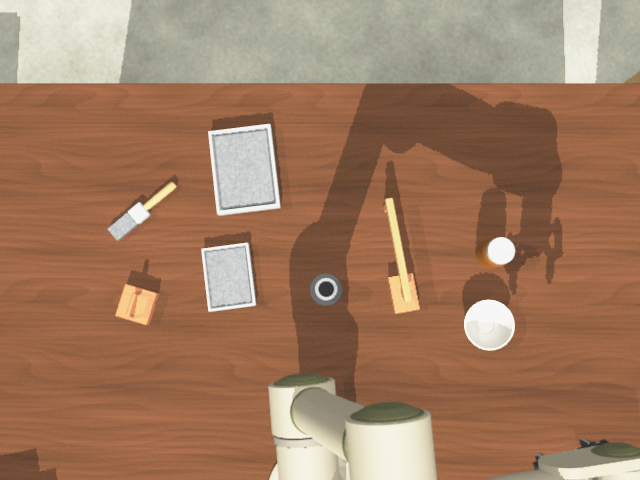

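The scene view shows the small tray at (394,305), the pump head at (334,239) and the stamp arm from (245,258) to (294,222). In the top view the small tray is at (228,277), the pump head at (326,289), and the arm runs from (389,199) at the leg to (408,303) at the head.

```bash
cat > h.py <<'E'
import cv2,numpy as np
def ray(c,uv):
    R=np.array(c["R"]);t=np.array(c["t"])
    d=R.T@np.array([(uv[0]-c["cx"])/c["fx"],(uv[1]-c["cy"])/c["fy"],1]);return -R.T@t,d/np.linalg.norm(d)
def plane(c,uv,z):
    o,d=ray(c,uv);return o+d*(z-o[2])/d[2]
def tri(c1,p1,c2,p2):
    o1,d1=ray(c1,p1);o2,d2=ray(c2,p2)
    s=np.linalg.lstsq(np.c_[d1,-d2],o2-o1,rcond=None)[0]
    a=o1+s[0]*d1;b=o2+s[1]*d2;return (a+b)/2,np.linalg.norm(a-b)
def blob(c,lo,hi,roi):
    x0,y0,x1,y1=roi;h=cv2.cvtColor(c["pixels"],cv2.COLOR_BGR2HSV)
    m=np.zeros(h.shape[:2],np.uint8);m[y0:y1,x0:x1]=cv2.inRange(h,lo,hi)[y0:y1,x0:x1]
    k=max(cv2.findContours(m,cv2.RETR_EXTERNAL,cv2.CHAIN_APPROX_NONE)[0],key=cv2.contourArea)
    return m,k
E
python3 - <<'E'
from rig import ctrl
from h import *
T=ctrl.capture("top");S=ctrl.capture("scene")
for c,ps in((T,[(397,240),(403,270),(399,300),(413,300),(228,277),(205,260),(326,289),(326,279),(326,300),(345,289)]),(S,[(270,240),(290,238),(394,305),(334,239),(334,258),(322,267)])):
    h=cv2.cvtColor(c["pixels"],cv2.COLOR_BGR2HSV);print([h[y,x].tolist() for x,y in ps])
out=[]
for n,c,r1,r2,r3 in(("T",T,(380,190,430,320),(195,235,262,318),(305,270,345,310)),("S",S,(235,210,310,282),(355,275,432,335),(318,228,350,246))):
    m,k=blob(c,(17,60,90),(30,255,255),r1);out.append(m[r1[1]:r1[3],r1[0]:r1[2]])
    rect=cv2.minAreaRect(k);print(n,"arm",cv2.contourArea(k),np.round(cv2.boxPoints(rect),1).tolist())
    m,k2=blob(c,(0,0,100),(180,60,255),r2);out.append(m[r2[1]:r2[3],r2[0]:r2[2]])
    q=cv2.approxPolyDP(cv2.convexHull(k2),5,True).reshape(-1,2);print("tray",cv2.contourArea(k2),q.tolist(),"plane22",np.round([plane(c,p,22)[:2] for p in q]).tolist(), np.round(np.mean([plane(c,p,22) for p in cv2.boxPoints(cv2.minAreaRect(k2))],axis=0),1))
    m,k3=blob(c,(0,0,0),(180,255,60),r3);out.append(m[r3[1]:r3[3],r3[0]:r3[2]]);print("pump",cv2.contourArea(k3),cv2.minEnclosingCircle(k3),cv2.boundingRect(k3))
H=max(o.shape[0] for o in out)
cv2.imwrite("pics/m.png",cv2.resize(np.hstack([cv2.copyMakeBorder(o,0,H-o.shape[0],0,5,0,value=128) for o in out]),None,fx=2,fy=2,interpolation=0)[:, :800])
i=T["pixels"][185:320,190:430];j=S["pixels"][205:340,235:435]
cv2.imwrite("pics/crop.png",np.vstack([cv2.resize(i,(533,300)),cv2.resize(j,(533,300))]))
E
```

```text
[[25, 85, 246], [24, 85, 246], [19, 108, 247], [18, 110, 247], [110, 4, 202], [48, 7, 195], [0, 9, 60], [45, 2, 226], [60, 3, 169], [9, 118, 110]]
[[16, 118, 197], [15, 129, 253], [118, 15, 209], [3, 45, 51], [128, 6, 166], [143, 10, 100]]
T arm 1116.0 [[372.79998779296875, 201.0], [396.1000061035156, 196.39999389648438], [418.5, 308.29998779296875], [395.20001220703125, 313.0]]
tray 3014.5 [[248, 243], [255, 305], [209, 311], [201, 249]] plane22 [[601.0, 166.0], [448.0, 147.0], [433.0, 260.0], [586.0, 283.0]] [518.2 214.1  22. ]
pump 128.5 ((325.7083435058594, 288.6770935058594), 6.837626934051514) (319, 282, 14, 14)
S arm 277.0 [[240.6999969482422, 254.60000610351562], [290.5, 214.8000030517578], [295.3999938964844, 221.0], [245.6999969482422, 260.8999938964844]]
tray 1993.5 [[388, 279], [426, 294], [399, 331], [360, 314]] plane22 [[451.0, 144.0], [435.0, 260.0], [605.0, 293.0], [621.0, 180.0]] [526.6 214.4  22. ]
pump 59.5 ((334.0, 238.0), 5.385264873504639) (329, 235, 11, 8)
```

View pics/m.png

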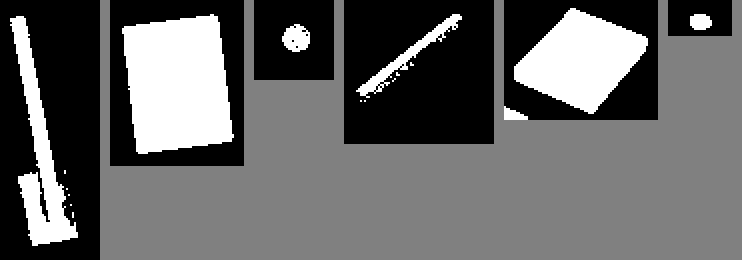

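The masks are good. In the top view copper leaks into the arm mask, so I'll tighten the hue and then triangulate.

```bash
python3 - <<'E'
from rig import ctrl
from h import *
T=ctrl.capture("top");S=ctrl.capture("scene")
_,kt=blob(T,(22,50,120),(30,130,255),(380,190,430,320))
_,ks=blob(S,(17,60,90),(30,255,255),(235,210,310,282))
def ends(k):
    b=cv2.boxPoints(cv2.minAreaRect(k));d=[np.linalg.norm(b[i]-b[(i+1)%4]) for i in range(2)]
    i=int(np.argmin(d));print(np.round(d,1));e=[(b[i]+b[(i+1)%4])/2,(b[(i+2)%4]+b[(i+3)%4])/2]
    return e
t=sorted(ends(kt),key=lambda p:p[1]);s=sorted(ends(ks),key=lambda p:-p[1])  # leg first
print(np.round(t,1),np.round(s,1))
for a,b in zip(t,s): print("arm end",tri(T,a,S,b),"plane81",plane(T,a,81),plane(S,b,81))
leg,hd=plane(T,t[0],81),plane(T,t[1],81)
u=(leg-hd)/np.linalg.norm(leg-hd);print("len",np.linalg.norm(leg-hd),"yaw",np.arctan2(u[1],u[0]));m=(leg+hd)/2-60*u;print("balance",m,"face",m-45*u)
m,k=blob(T,(5,60,120),(21,255,255),(380,265,430,320));r=cv2.minAreaRect(cv2.convexHull(k));print("copper",r,plane(T,r[0],28))
# pump
p=(325.7,288.7);print("pump",plane(T,p,105),tri(T,p,S,(334,237)))
_,k2=blob(T,(0,0,100),(180,60,255),(195,235,262,318));b=np.array([plane(T,q,22)[:2] for q in cv2.boxPoints(cv2.minAreaRect(k2))]);print("tray",b,b.mean(0))
for a,c in(((248,243),(426,294)),((255,305),(388,279)),((209,311),(360,314))): print(tri(T,a,S,c))
E
```

```text
[  6.7 104.5]
[65.1  8.1]
[[388.4 198.5]
 [408.1 301.2]] [[242.1 258.7]
 [293.  218. ]]
arm end (array([ 705.44265773, -176.81341993,   71.69059089]), np.float64(1.6528359057965578)) plane81 [ 703.2145042  -175.12580678   81.        ] [ 714.11832006 -167.3194168    81.        ]
arm end (array([ 459.09415378, -219.92921647,   75.84048891]), np.float64(1.1433534264321663)) plane81 [ 459.4671138  -219.60454278   81.        ] [ 464.73562609 -213.48448135   81.        ]
len 247.77237190850707 yaw 0.18049292242713436
balance [ 522.31548947 -208.1360454    81.        ] face [ 478.04649981 -216.21419836   81.        ]
copper ((404.5, 292.0), (54.0, 49.0), 90.0) [ 481.70514937 -218.78295676   28.        ]
pump [487.34096307 -25.89965871 105.        ] (array([487.73427388, -26.38498875, 105.54396173]), np.float64(1.2694876415428287))
tray [[589.34871416 285.52097553]
 [604.83458498 165.31135319]
 [447.04540416 143.30926764]
 [431.69907921 262.28249141]] [518.23194563 214.10602194]
(array([552.30137974, 230.03004292,  83.61243326]), np.float64(166.45454682388768))
(array([449.62820364, 145.28364808,  22.15271128]), np.float64(3.9617636250524253))
(array([496.67030718, 200.87960319, -28.4571537 ]), np.float64(185.91079794627643))
```

Pump head centre is at (487.5,-26) with its top at about 105, which matches the text. Balance is at (522,-208) with yaw 0.18 and a measured arm length of 248. The tray centre is (518,214) with yaw 0.14. Next I'll shut the gripper and move above the pump.

```bash
python3 -m jog '[{"delta_pos":[326.5,473.5,-88],"angular":[0,0,-0.13],"fingers":0},{"delta_pos":[326.5,473.5,-88],"angular":[0,0,-0.13],"fingers":0},{"delta_pos":[326.5,473.5,-88],"angular":[0,0,-0.13],"fingers":0},{"delta_pos":[326.5,473.5,-88],"angular":[0,0,-0.13],"fingers":0},{"delta_pos":[326.5,473.5,-88],"angular":[0,0,-0.13],"fingers":0},{"delta_pos":[326.5,473.5,-88],"angular":[0,0,-0.13],"fingers":0},{"delta_pos":[326.5,473.5,-88],"angular":[0,0,-0.13],"fingers":0},{"delta_pos":[326.5,473.5,-88],"angular":[0,0,-0.13],"fingers":0},{"delta_pos":[326.5,473.5,-88],"angular":[0,0,-0.13],"fingers":0},{"delta_pos":[326.5,473.5,-88],"angular":[0,0,-0.13],"fingers":0}]' 40
```

```text
time_s: 1.55
eef_pos: [488.4, -23.4, 159.6]
ee_rot: [-0.0, 0.996, 0.093, -0.0]
force: [0.3, -0.5, -0.2]
grip_width: -0.004
grip_force: 0.0
```

```bash
python3 -m jog '[{"delta_pos":[0,0,-28],"angular":[0,0,0],"fingers":0},{"delta_pos":[0,0,-38],"angular":[0,0,0],"fingers":0},{"delta_pos":[0,0,-44],"angular":[0,0,0],"fingers":0},{"delta_pos":[0,0,-44],"angular":[0,0,0],"fingers":0}]'; python3 - <<'E'
from rig import ctrl
import cv2,numpy as np
S=ctrl.capture("scene")["pixels"][200:290,280:400];W=ctrl.capture("wrist")["pixels"]
cv2.imwrite("pics/p1.png",np.hstack([cv2.resize(S,(400,300)),cv2.resize(W,(400,300))]))
E
```

```text
time_s: 2.05
eef_pos: [487.6, -26.4, 116.7]
ee_rot: [-0.0, 0.996, 0.091, 0.0]
force: [-1.9, 1.9, 3.0]
grip_width: -0.001
grip_force: 1.5
```

View pics/p1.png

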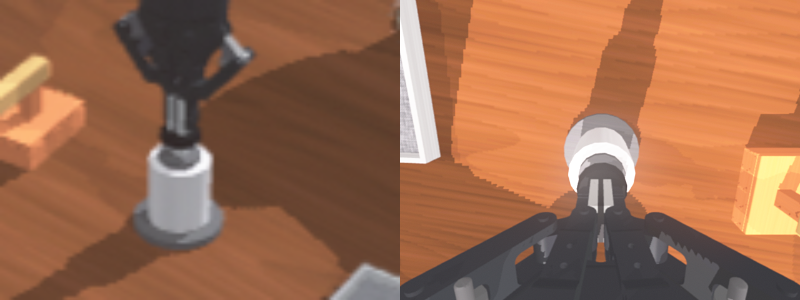

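The left crop shows the fingertips on the black head at (180,135). The wrist view on the right shows the pads centred on the head at (602,190). The force is 3 N, so contact is made, and I'll press on to the stop.

```bash
python3 -m jog '[{"delta_pos":[0,0,-3],"angular":[0,0,0],"fingers":0},{"delta_pos":[0,0,-5],"angular":[0,0,0],"fingers":0},{"delta_pos":[0,0,-6],"angular":[0,0,0],"fingers":0},{"delta_pos":[0,0,-6],"angular":[0,0,0],"fingers":0}]'; python3 -m jog '[{"delta_pos":[0,0,-1],"angular":[0,0,0],"fingers":0},{"delta_pos":[0,0,-1],"angular":[0,0,0],"fingers":0}]'
```

```text
time_s: 2.65
eef_pos: [487.8, -26.4, 110.4]
ee_rot: [0.0, 0.996, 0.091, 0.0]
force: [-0.2, -1.9, 4.6]
grip_width: -0.001
grip_force: 2.3
time_s: 2.9
eef_pos: [487.9, -26.4, 110.0]
ee_rot: [0.0, 0.996, 0.091, 0.0]
force: [-2.3, -2.2, 10.1]
grip_width: 0.001
grip_force: 5.3
```

Force has jumped to 10 N at z=110, where the stop should be. One more millimetre will confirm it, then I'll release.

```bash
python3 -m jog '[{"delta_pos":[0,0,-1],"angular":[0,0,0],"fingers":0},{"delta_pos":[0,0,-1],"angular":[0,0,0],"fingers":0},{"delta_pos":[0,0,-1],"angular":[0,0,0],"fingers":0}]'; python3 -m jog '[{"delta_pos":[0,0,5],"angular":[0,0,0],"fingers":0},{"delta_pos":[0,0,15],"angular":[0,0,0],"fingers":0},{"delta_pos":[0,0,60],"angular":[0,0,0],"fingers":0},{"delta_pos":[0,0,100],"angular":[0,0,0],"fingers":0}]'
```

```text
time_s: 3.28
eef_pos: [487.9, -26.5, 109.8]
ee_rot: [0.001, 0.996, 0.091, 0.001]
force: [-6.1, -1.2, 19.8]
grip_width: 0.005
grip_force: 10.1
time_s: 3.78
eef_pos: [487.1, -25.9, 209.5]
ee_rot: [-0.0, 0.996, 0.091, -0.001]
force: [-0.1, -0.1, -0.3]
grip_width: 0.001
grip_force: 0.0
```

```bash
python3 -m jog '[{"delta_pos":[35,-182,-10],"angular":[0,0,0],"fingers":1},{"delta_pos":[35,-182,-10],"angular":[0,0,0],"fingers":1},{"delta_pos":[35,-182,-10],"angular":[0,0,0],"fingers":1},{"delta_pos":[35,-182,-10],"angular":[0,0,0],"fingers":1},{"delta_pos":[35,-182,-10],"angular":[0,0,0],"fingers":1},{"delta_pos":[35,-182,-10],"angular":[0,0,0],"fingers":1}]'; python3 - <<'E'
from rig import ctrl
import cv2,numpy as np
W=ctrl.capture("wrist");cv2.imwrite("pics/w1.png",W["pixels"]);S=ctrl.capture("scene")
R=np.array(W["R"]);print(np.round(R,3).tolist(),-R.T@W["t"],W["fx"],W["cx"],W["cy"])
E
```

```text
time_s: 4.53
eef_pos: [522.5, -206.9, 198.5]
ee_rot: [-0.0, 0.996, 0.092, -0.0]
force: [0.0, 0.0, -0.6]
grip_width: 1.0
grip_force: 0.0
[[0.183, -0.983, -0.001], [-0.943, -0.175, 0.284], [-0.279, -0.051, -0.959]] [ 593.18310914 -193.03490612  323.60199198] 370.717972385438 320.8252361979848 238.64695863992588
```

View pics/w1.png

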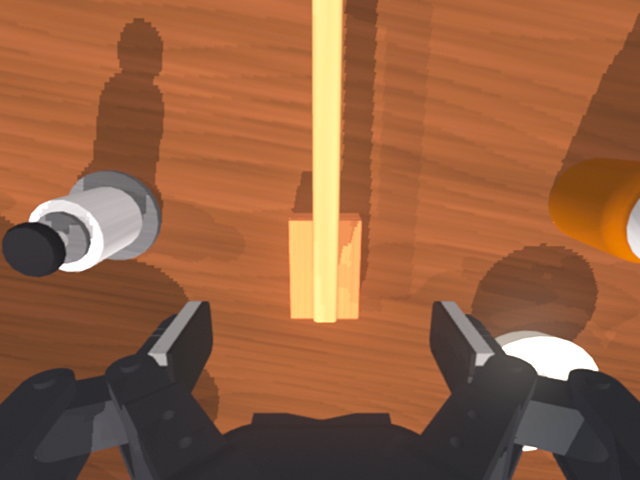

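The wrist view shows the arm centred near column 326 and aligned with the image. The head's leg-side top edge is at row ~213-220 (columns 290–361), and the arm's head end is at about (325,320).

```bash
python3 - <<'E'
from rig import ctrl
from h import *
W=ctrl.capture("wrist");T=ctrl.capture("top")
_,k=blob(W,(19,60,120),(32,255,255),(295,0,360,340));
m=np.zeros((480,640),np.uint8);cv2.drawContours(m,[k],-1,255,-1)
for r in(20,100,180,300):
    c=np.where(m[r])[0];print(r,c.min(),c.max())
print("low",k[:,0,1].max())
for uv in((290,220),(361,220),(325.5,220),(325.5,213)):print(uv,"z28",plane(W,uv,28))
for uv in((325.5,319),(327,20),(327,180)):print(uv,"z81",plane(W,uv,81))
print("tri end",tri(W,(325.5,319),T,(408.1,301.2)))
h=cv2.cvtColor(W["pixels"],cv2.COLOR_BGR2HSV);print(h[200:235:2,300].tolist(),h[300:325:2,325].tolist())
E
```

```text
20 313 340
100 313 338
180 313 337
300 295 335
low 321
(290, 220) z28 [ 518.30635734 -181.33668931   28.        ]
(361, 220) z28 [ 528.92815989 -238.55126514   28.        ]
(325.5, 220) z28 [ 523.61746501 -209.94508896   28.        ]
(325.5, 213) z28 [ 529.37814898 -208.85487465   28.        ]
(325.5, 319) z81 [ 463.18474471 -220.75106577   81.        ]
(327, 20) z81 [ 653.6386522  -185.59497748   81.        ]
(327, 180) z81 [ 562.61308048 -202.92983766   81.        ]
tri end (array([ 459.35113779, -221.07443977,   73.71359221]), np.float64(1.0007343615672797))
[[10, 161, 150], [9, 162, 151], [11, 164, 151], [10, 167, 154], [10, 167, 153], [10, 164, 152], [10, 164, 160], [10, 167, 196], [10, 166, 195], [10, 170, 203], [11, 167, 246], [19, 135, 255], [19, 138, 255], [19, 136, 255], [19, 136, 255], [19, 136, 255], [19, 137, 255], [19, 135, 255]] [[24, 108, 254], [24, 110, 254], [24, 109, 254], [24, 108, 254], [24, 107, 254], [24, 107, 254], [24, 107, 254], [24, 107, 254], [24, 108, 254], [24, 108, 254], [25, 106, 255], [14, 153, 240], [10, 177, 192]]
```

```bash
python3 -m jog '[{"delta_pos":[1.5,-0.7,-40],"angular":[0,0,0],"fingers":1},{"delta_pos":[1.5,-0.7,-80],"angular":[0,0,0],"fingers":1},{"delta_pos":[1.5,-0.7,-110],"angular":[0,0,0],"fingers":1},{"delta_pos":[1.5,-0.7,-125],"angular":[0,0,0],"fingers":1},{"delta_pos":[1.5,-0.7,-131],"angular":[0,0,0],"fingers":1},{"delta_pos":[1.5,-0.7,-131],"angular":[0,0,0],"fingers":1}]' ; python3 -m jog '[{"delta_pos":[0,0,0],"angular":[0,0,0],"fingers":0.5},{"delta_pos":[0,0,0],"angular":[0,0,0],"fingers":0.35},{"delta_pos":[0,0,0],"angular":[0,0,0],"fingers":0.2},{"delta_pos":[0,0,0],"angular":[0,0,0],"fingers":0},{"delta_pos":[0,0,0],"angular":[0,0,0],"fingers":0},{"delta_pos":[0,0,0],"angular":[0,0,0],"fingers":0},{"delta_pos":[0,0,0],"angular":[0,0,0],"fingers":0},{"delta_pos":[0,0,0],"angular":[0,0,0],"fingers":0}]' 80
```

```text
time_s: 5.48
eef_pos: [524.4, -209.0, 67.9]
ee_rot: [0.0, 0.996, 0.091, 0.0]
force: [-0.3, 0.6, -0.2]
grip_width: 0.999
grip_force: 0.0
time_s: 6.48
eef_pos: [524.2, -209.2, 67.6]
ee_rot: [0.0, 0.996, 0.091, 0.0]
force: [-0.3, -1.9, 4.1]
grip_width: 0.197
grip_force: 78.6
```

```bash
python3 -m jog '[{"delta_pos":[0,0,5],"angular":[0,0,0],"fingers":0},{"delta_pos":[0,0,20],"angular":[0,0,0],"fingers":0},{"delta_pos":[0,0,45],"angular":[0,0,0],"fingers":0},{"delta_pos":[0,0,80],"angular":[0,0,0],"fingers":0},{"delta_pos":[0,0,110],"angular":[0,0,0],"fingers":0},{"delta_pos":[0,0,120],"angular":[0,0,0],"fingers":0},{"delta_pos":[0,0,120],"angular":[0,0,0],"fingers":0}]'; python3 - <<'E'
from rig import ctrl
from h import *
W=ctrl.capture("wrist");S=ctrl.capture("scene");s=ctrl.sense();print(s["force"],s["wrist_torque"],s["eef_pos"])
cv2.imwrite("pics/l1.png",np.hstack([cv2.resize(S["pixels"][150:300,200:400],(400,300)),cv2.resize(W["pixels"],(400,300))]))
E
```

```text
time_s: 7.35
eef_pos: [523.9, -208.7, 187.1]
ee_rot: [-0.0, 0.996, 0.091, -0.0]
force: [-0.0, 0.7, -6.7]
grip_width: 0.204
grip_force: 78.8
[-0.68557209 -0.08259048 -7.22411267] [0.0118569  0.01620682 0.000555  ] [ 523.5022808  -208.50854029  185.86884689]
```

View pics/l1.png

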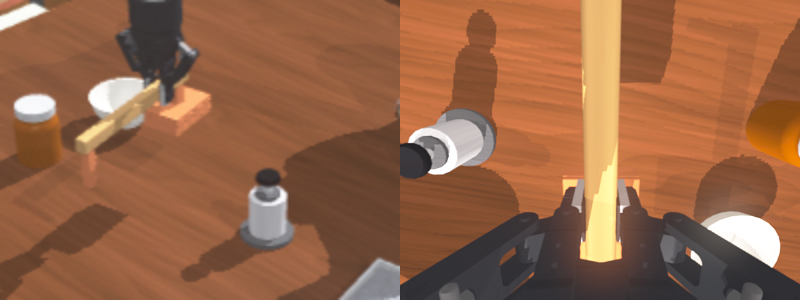

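The stamp is held level with its load of about 7 N, and the residual moment is almost zero. Next I'll raise it above the pump's height and carry it over to the tray.

```bash
python3 -m jog '[{"delta_pos":[0,0,25],"angular":[0,0,0],"fingers":0},{"delta_pos":[0,0,50],"angular":[0,0,0],"fingers":0},{"delta_pos":[5,30,60],"angular":[0,0,0],"fingers":0},{"delta_pos":[8,75,60],"angular":[0,0,-0.01],"fingers":0},{"delta_pos":[12,125,60],"angular":[0,0,-0.01],"fingers":0},{"delta_pos":[16,175,60],"angular":[0,0,-0.02],"fingers":0},{"delta_pos":[20,225,60],"angular":[0,0,-0.02],"fingers":0},{"delta_pos":[25,275,60],"angular":[0,0,-0.03],"fingers":0},{"delta_pos":[30,325,60],"angular":[0,0,-0.04],"fingers":0},{"delta_pos":[33,360,60],"angular":[0,0,-0.045],"fingers":0}]'; python3 -m jog '[{"delta_pos":[3,35,0],"angular":[0,0,0],"fingers":0},{"delta_pos":[5,60,0],"angular":[0,0,0],"fingers":0},{"delta_pos":[6,69,0],"angular":[0,0,0],"fingers":0},{"delta_pos":[6,69,0],"angular":[0,0,0],"fingers":0},{"delta_pos":[6,69,0],"angular":[0,0,0],"fingers":0},{"delta_pos":[6,69,0],"angular":[0,0,0],"fingers":0}]'; python3 - <<'E'
from rig import ctrl
from h import *
W=ctrl.capture("wrist");T=ctrl.capture("top")
cv2.imwrite("pics/t1.png",np.hstack([cv2.resize(T["pixels"][120:330,180:460],(400,300)),cv2.resize(W["pixels"],(400,300))]))
E
```

```text
time_s: 8.7
eef_pos: [556.5, 153.2, 245.7]
ee_rot: [-0.0, 0.998, 0.069, -0.001]
force: [0.2, -0.8, -6.4]
grip_width: 0.195
grip_force: 79.5
time_s: 9.45
eef_pos: [563.1, 219.3, 247.3]
ee_rot: [0.0, 0.998, 0.068, -0.0]
force: [0.9, 0.4, -6.7]
grip_width: 0.198
grip_force: 79.5
```

View pics/t1.png

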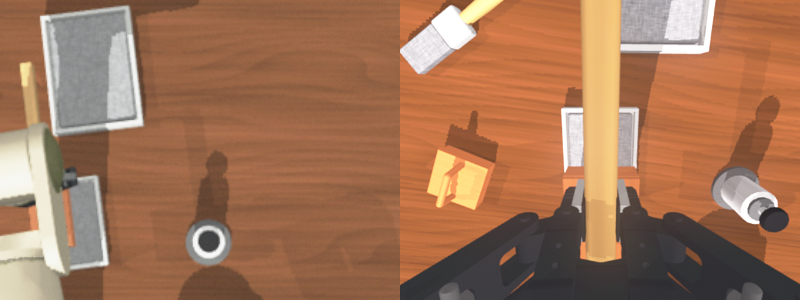

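The wrist view (right) shows the tray's far rim at row 108, columns 562–638. It lies symmetric about the arm and parallel to the image, so the yaw is right, and the pump head is back up. Next I'll lower the stamp.

```bash
python3 -m jog '[{"delta_pos":[0,0,-25],"angular":[0,0,0],"fingers":0},{"delta_pos":[0,0,-50],"angular":[0,0,0],"fingers":0},{"delta_pos":[0,0,-70],"angular":[0,0,0],"fingers":0},{"delta_pos":[0,0,-80],"angular":[0,0,0],"fingers":0},{"delta_pos":[0,0,-82.5],"angular":[0,0,0],"fingers":0},{"delta_pos":[0,0,-82.5],"angular":[0,0,0],"fingers":0},{"delta_pos":[0,0,-82.5],"angular":[0,0,0],"fingers":0},{"delta_pos":[0,0,-82.5],"angular":[0,0,0],"fingers":0}]'; python3 - <<'E'
from rig import ctrl
from h import *
W=ctrl.capture("wrist");S=ctrl.capture("scene");s=ctrl.sense();print(s["eef_pos"],s["ee_rot"],s["force"],s["wrist_torque"])
cv2.imwrite("pics/f1.png",W["pixels"]);cv2.imwrite("pics/f2.png",cv2.resize(S["pixels"][200:350,280:480],(800,600),interpolation=cv2.INTER_CUBIC))
# far rim corners and leg-side head edge
E
```

```text
time_s: 10.55
eef_pos: [563.2, 220.2, 165.3]
ee_rot: [-0.0, 0.998, 0.068, 0.0]
force: [-0.4, -0.0, -7.0]
grip_width: 0.196
grip_force: 79.4
[563.09836718 220.12590939 165.03957646] [-2.53433856e-05  9.97661422e-01  6.83495005e-02  1.77722413e-04] [-0.42551744  0.69247063 -7.17648581] [-0.02300921 -0.03898159  0.00566727]
```

View pics/f1.png

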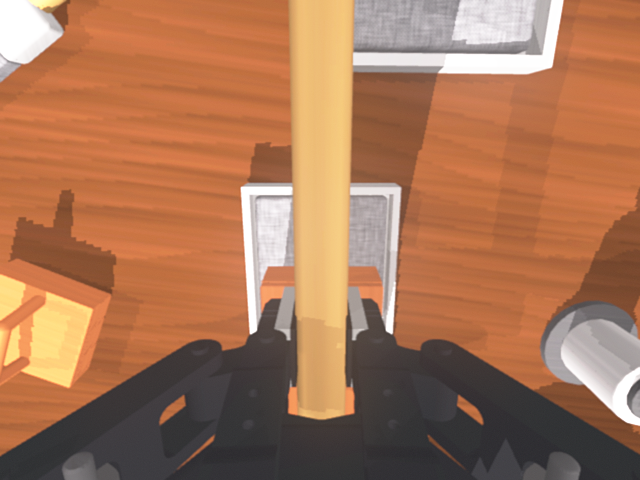

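View pics/f2.png

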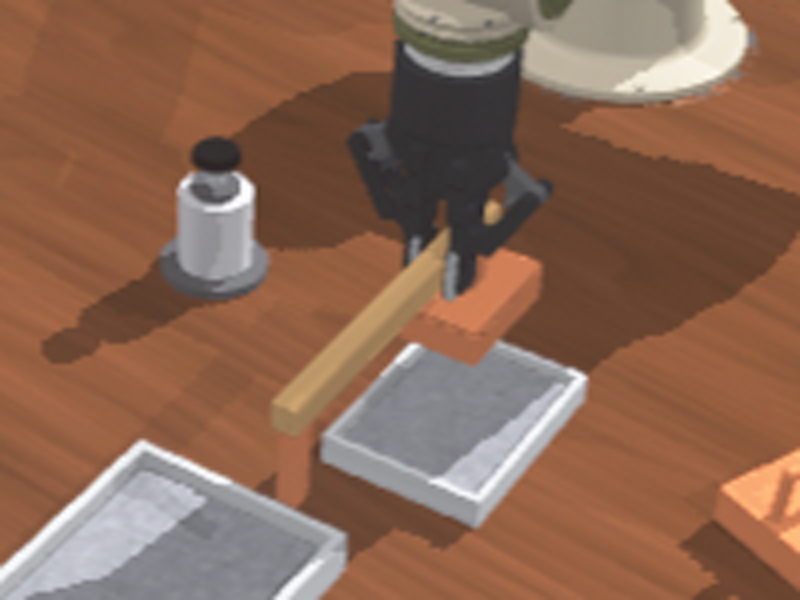

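The wrist view shows the tray's far rim corners at (242,184) and (400,184), and the head's leg-side lower edge at about row 267, columns 264–381. The scene view shows the stamp level above the small tray with the pump plunger up. I'll check these numerically.

```bash
python3 - <<'E'
from rig import ctrl
from h import *
W=ctrl.capture("wrist")
a,b=plane(W,(242,184),22),plane(W,(400,184),22);print(a,b,np.linalg.norm(a-b));e=b-a;y=np.arctan2(e[1],e[0])+np.pi/2
u=np.array([np.cos(y),np.sin(y),0]);print("yaw",y,"tray centre",(a+b)/2-78*u)
for uv in((264,267),(381,267)):print("edge97",plane(W,uv,97))
f=(plane(W,(264,267),97)+plane(W,(381,267),97))/2;print("face",f-45*u)
for uv in((263,285),(382,285)):print("edge125",plane(W,uv,125))
h=cv2.cvtColor(W["pixels"],cv2.COLOR_BGR2HSV);print([(r,h[r,272].tolist()) for r in range(258,300,3)])
for r in(275,280):print([c for c in range(240,400) if h[r,c,0]<14 and h[r,c,1]>120][::200] ,[c for c in range(240,400) if h[r,c,0]<14 and h[r,c,1]>120][-1])
for r in(10,120,220):
    c=np.where((h[r,270:370,0]>15)&(h[r,270:370,1]>60))[0]+270;print(r,c.min(),c.max())
E
```

```text
[588.75433706 282.00926938  22.        ] [604.35844615 168.87291839  22.        ] 114.20736463044815
yaw 0.13705832587240985 tray centre [519.28785988 214.78398335  22.        ]
edge97 [557.09177549 251.98235678  97.        ]
edge97 [565.98490432 187.55091561  97.        ]
face [516.96034083 213.61830319  97.        ]
edge125 [558.97574816 248.50108613 125.        ]
edge125 [566.82638879 191.63239787 125.        ]
[(258, [168, 5, 239]), (261, [162, 5, 241]), (264, [150, 4, 241]), (267, [9, 138, 204]), (270, [9, 143, 203]), (273, [9, 141, 203]), (276, [10, 144, 202]), (279, [10, 144, 205]), (282, [10, 147, 229]), (285, [9, 149, 219]), (288, [12, 145, 250]), (291, [12, 144, 249]), (294, [12, 144, 249]), (297, [11, 150, 252])]
[240] 399
[240] 399
10 290 352
120 292 350
220 297 347
```

Face (517,213.6) and pad (518–519,214.5) agree within 2–3 mm and the yaw is 0.137. The face sits about 80 mm above the pad. I'm handing the job in.

```bash
python3 -m jog '[{"delta_pos":[1,0.5,0],"angular":[0,0,0],"fingers":0},{"delta_pos":[1,0.5,0],"angular":[0,0,0],"fingers":0},{"delta_pos":[1,0.5,0],"angular":[0,0,0],"fingers":0},{"delta_pos":[1,0.5,0],"angular":[0,0,0],"fingers":0}]' && python3 -c "
from rig import ctrl
print(ctrl.finish_job())"
```

```text
time_s: 11.2
eef_pos: [564.0, 220.6, 164.8]
ee_rot: [-0.0, 0.998, 0.068, 0.0]
force: [-0.0, -0.3, -7.0]
grip_width: 0.198
grip_force: 79.4
the job is handed in; nothing more can be done
None
```

I handed the job in at 11.2 s: the pump was pressed to its stop and sprang back, and the stamp is held level about 80 mm above the pad, centred to about 2 mm and aligned with the pad's long side; no verdict came back.

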